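# Find the weak spring clip and put it in the reject holder

## Robot

A 6-joint arm with a two-finger parallel gripper is mounted at the origin on a cart in front of the work surface, level with it; the furniture and walls round the work are solid. World frame = base frame: x ahead of the robot, y to its left, z up, the work surface at z = 0. Lengths are in m, angles in rad, forces in N, time in s.
With the tool pointing down it reaches from about 0.4 to 0.925 m from the base axis. Payload 3.4 kg.
Tool frame: the origin (TCP) lies midway between the tips of the shut fingers; the grasp point (between the pads) lies 19 mm behind it; z points along the fingers, y is the line along which they close (so a half turn about z gives the same grasp; the last joint's range is limited). The gripper opens to 85 mm and grips with 20 to 120 N. Pads are 22 mm wide; open, the fingers measure 114 mm over their backs; the gripper's body (76 mm by 85 mm) begins 54 mm behind the grasp point. The pads swing forward as they close: fully open they stand 13 mm farther back than shut.
Start: joints at [1.145, 0.307, 1.506, -0, 1.328, -0.073], TCP at [0.198, 0.54, 0.231] pointing down, gripper open.
Joint ranges: [-3.12, 3.12], [-1.05, 2.28], [0.14, 2.33], [-1.42, 4.57], [0.1, 2.73], [-2.68, 2.68]. Speed limits (rad/s): [2.57, 2.57, 3.14, 3.14, 3.14, 3.14].

## Interface

Orientations are given as a rotation vector (axis times angle).
In Python, from bench import r gives the robot as it stands.
- The arm moves only by the tool arm_command, never from a script. Its argument "series" is a list that holds one entry, the list of rows, each a list of 6 numbers: the shift along the tool's x, y, z in units of 30 mm (1.0 is 30 mm), then the turn, a rotation vector about the tool's x, y, z in units of 10 degrees (1.0 is 10 degrees). In form: [[[tx, ty, tz, ax, ay, az], ...]]. A call has exactly 5 rows; each row is the pose to reach, as a shift and turn from the pose commanded when the call began, along the tool's axes at that moment; what a row does not reach only later rows make up. A row lasts 1/8 s, in which the tool goes at most 62.5 mm and 10.7 degrees, less where a joint would pass 70% of its speed; a pose out of reach is approached as far as the arm can. A call with a gripper value outside its range is refused whole. "gripper" is the opening, from -1 (shut) to 1 (fully open), set as the call begins (left out, the last holds). The fingers move at their own pace and stop on an object; the grip force is fixed at half the most. Time passes only in rows, so rows that repeat a pose let the fingers close, or fill a call up. It gives the time, the measured TCP pose, the force, the opening and the grip force at its end, in the units of the state.
- r.observe(): the state, without advancing time (a new reading comes with each control period).
- r.snapshot(name): name is "scene" or "side" or "wrist"; returns the picture (384x512x3 uint8, red, green, blue); there is no depth.
- r.calibration(name): a dict with "camera_matrix" (3x3 intrinsics, pixels), "D" ([k1, k2, p1, p2, k3] as OpenCV has them; the pictures are not rectified), "T" (4x4, takes a point from camera to world coordinates); the wrist camera has in their place "hand_eye" (4x4, takes a point from camera to tool coordinates, whose origin is the TCP and whose axes are the flange's). Camera axes: x right, y down, z forward; pixel columns grow to the right and rows downward; lengths in m; the calibration is good to about 2 mm. A picture is of the moment at which its call begins: read the wrist's pose just before it. calibration takes no time and is no camera call.
- r.sign_off(): hands the job in; it is judged then, once.
Trained networks look in the newest picture that a camera, given by its name, has taken for a name from the list of things; names that differ only in an ending like _2 or _b are one class to them, and where a whole thing is asked for, a point or a joint stands for the part that bears it (a point fixed in the world has none). Each returns a list of dicts, best first, with "p" (0 to 1); they miss things now and then, are a little off and sometimes report something else, mostly with a low value. They report only what shows in the picture. A call takes as long as a camera call. They do not tell look-alikes from the thing itself.
- r.spot_in(camera, name): "point" ([column, row] in pixels, amid what is visible of it).
- r.cut_out(camera, name): "region" (384x512 bool, what is visible of it) and "point" ([column, row] in pixels, amid what is visible of it).
The state is a dict: "t": time; "joint_pos": joint angles; "joint_vel": joint speeds; "joint_efforts": joint torques, N m; "position": TCP position; "ee_rot": TCP orientation; "contact_force": force on the tool from outside, world axes, zero at the start; "ft_torque": the same for the moment, N m; "opening": finger opening in m; "finger_force": force on a finger pad.
Only numpy, scipy, OpenCV 4.12 (cv2) and the standard library are available. Lean on these libraries where they do the work, as an engineer would, in place of code of your own. Each camera call takes 0.05 s, during which the arm holds its last target. There are 200 camera calls.

## Task

Three spring clips that look alike each grip a white card on the plywood test board, and one of them has gone weak: tug them upward to feel which one slides off its card easily, and leave the two good ones where they are on their cards. Stand the weak clip down on the bare bench and let go, then take it again by its two broad faces and stand it upright between the two end plates of the red reject holder, on the holder's floor. Do not drop a clip, and leave the tape measure where it is.

Things in the scene. Friction and masses are not known exactly. Their poses are not given: they have to be found in the camera images.
- clip_a: one of three identical-looking blue spring clips, 44 (x) by 22 (y) by 78 mm high, 0.12 kg; origin at the centre of its underside, z up. Its top 30 mm (48 to 78 mm up) is a rigid head, gripped across x (by its ends, 44 mm) or across y (by its broad faces, 22 mm). Below, a steel spring jaw on the +y side presses the card: do not grip there. It stands by itself on feet 30 mm along y
- clip_b: blue spring clip, same size, frame and look as clip_a. The clips start mouth-down over the cards, undersides on the board's base, x along the board's x; places are shuffled and only the feel tells which of the three is weak. Pulled straight up, a good clip holds to 8 N or more (weight included), the weak one slides at under 5 N and leaves its card after about 30 mm
- clip_c: blue spring clip, same size, frame, look and start as clip_a and clip_b
- board: plywood test board, fixed, 110 (x) by 200 (y) by 12 mm; origin at the centre of its underside. Three upright white cards at x = 0, y = -60, 0, 60 mm: 24 mm along x, 4 thick along y, rising 32 above the base. By each card, guard plates at y +-20.5 mm (28 mm along x, up to z = 88 mm; clip top at 90) let a clip be gripped only by its ends, across x
- holder: red reject holder, fixed; base 100 (x) by 75 (y) by 8 mm, origin at the centre of its underside. The clip stands on the base at its centre, x along the holder's x (either way round). End plates (18 mm along y, up to z = 86 mm) leave 56 mm along x, so here the clip is held only by its broad faces, across y; 6 mm high lips leave 42 mm along y
- tape_measure: yellow tape measure, 38 x 80 x 64 mm, loose on the bench, a bystander; origin at the centre of its underside
Things that resemble listed ones, but are neither listed nor needed, are in the scene too. Leave any black or orange look-alike of the clip_b alone.

How it is judged:
On the way:
1. a clip pulled off its card has been put down on the bare bench, away from the board and the holder, and let go (((distance of clip_a from where it was at the start of the episode above 0.06 m and height (world z) of clip_a below 0.03 m and linear speed of clip_a below 0.03 m/s and horizontal distance between clip_a and holder above 0.05 m and contact force between the fingers and clip_a below 0.05 N and contact force between clip_a and board below 0.05 N) or (distance of clip_b from where it was at the start of the episode above 0.06 m and height (world z) of clip_b below 0.03 m and linear speed of clip_b below 0.03 m/s and horizontal distance between clip_b and holder above 0.05 m and contact force between the fingers and clip_b below 0.05 N and contact force between clip_b and board below 0.05 N) or (distance of clip_c from where it was at the start of the episode above 0.06 m and height (world z) of clip_c below 0.03 m and linear speed of clip_c below 0.03 m/s and horizontal distance between clip_c and holder above 0.05 m and contact force between the fingers and clip_c below 0.05 N and contact force between clip_c and board below 0.05 N))), for 0.2 s.
At the end, for the whole second after the job is handed in: The weak clip stands upright (0.12 rad) and still on the red holder's floor, within 9 mm of its centre in x and y, 0.35 rad of its x axis either way round; the good clips, within 15 mm of their starts, still press on their cards (over 8 N contact; a weak one gives 3 N); tape measure within 30 mm (((x of clip_a in the frame of holder between -0.009 and 0.009 m and y of clip_a in the frame of holder between -0.009 and 0.009 m and z of clip_a in the frame of holder between 0.004 and 0.012 m and angle between clip_a's own z axis and vertical below 0.12 rad and angle between the x axis of clip_a and the x axis of holder, either way round below 0.35 rad and linear speed of clip_a below 0.02 m/s and distance of each of clip_b, clip_c from where it was at the start of the episode below 0.015 m and contact force between each of clip_b, clip_c and board above 8 N) or (x of clip_b in the frame of holder between -0.009 and 0.009 m and y of clip_b in the frame of holder between -0.009 and 0.009 m and z of clip_b in the frame of holder between 0.004 and 0.012 m and angle between clip_b's own z axis and vertical below 0.12 rad and angle between the x axis of clip_b and the x axis of holder, either way round below 0.35 rad and linear speed of clip_b below 0.02 m/s and distance of each of clip_a, clip_c from where it was at the start of the episode below 0.015 m and contact force between each of clip_a, clip_c and board above 8 N) or (x of clip_c in the frame of holder between -0.009 and 0.009 m and y of clip_c in the frame of holder between -0.009 and 0.009 m and z of clip_c in the frame of holder between 0.004 and 0.012 m and angle between clip_c's own z axis and vertical below 0.12 rad and angle between the x axis of clip_c and the x axis of holder, either way round below 0.35 rad and linear speed of clip_c below 0.02 m/s and distance of each of clip_a, clip_b from where it was at the start of the episode below 0.015 m and contact force between each of clip_a, clip_b and board above 8 N)) and distance of tape_measure from where it was at the start of the episode below 0.03 m); the robot touches nothing.
It fails at once if a second clip is pulled off its card (two clips moved more than 25 mm) (distance of each of clip_a, clip_b from where it was at the start of the episode above 0.025 m or distance of each of clip_b, clip_c from where it was at the start of the episode above 0.025 m or distance of each of clip_a, clip_c from where it was at the start of the episode above 0.025 m).
It fails at once if a clip is dropped (it falls freely faster than 0.5 m/s, about 13 mm) ((contact force between anything else and clip_a below 0.01 N and linear speed of clip_a above 0.5 m/s) or (contact force between anything else and clip_b below 0.01 N and linear speed of clip_b above 0.5 m/s) or (contact force between anything else and clip_c below 0.01 N and linear speed of clip_c above 0.5 m/s)).
It fails at once if the tape measure is knocked away by more than 30 mm (distance of tape_measure from where it was at the start of the episode above 0.03 m).
It also fails if it takes over 72 s, if anything falls off the work surface, if the arm or the gripper's body presses on something with over 40 N, if the wrist force passes 120 N, or if a joint passes its speed limit or range.

## Working session

There is one attempt and no reset: what is moved stays moved. The work goes in short steps, Python scripts to look and compute and a tool call to move; the robot and the scene stay as the last step left them, time stands still between calls to the robot, and variables do not carry over. Pictures are saved under pics/ and viewed, at most 11 in all, crops included, and the job is handed in when it is done.

Besides the shell and the picture viewer there is one more tool, called after ">>>" as name([rows], argument=value, ...), one row to a line, values as JSON. arm_command: Moves the arm, as the interface text tells. Its arguments: {"type":"object","properties":{"series":{"type":"array"},"gripper":{"type":"number"}},"required":["series"]}

```bash
mkdir -p pics; ls; python3 - <<'E'
from bench import r
import cv2,numpy as np
s=r.observe();print(s)
for n in("scene","side"):
    im=r.snapshot(n);cv2.imwrite(f"pics/{n}0.png",im[:,:,::-1])
    c=r.calibration(n);print(n,np.round(c["camera_matrix"],1).tolist(),c["D"],np.round(c["T"],3).tolist())
    for k in("clip_a","board","holder","tape_measure"):
        print(k,[(np.round(d["point"]).tolist(),round(d["p"],2)) for d in r.spot_in(n,k)])
print(r.calibration("wrist"))
E
```

```text
pics
{'t': 0.0, 'joint_pos': array([ 1.14548777e+00,  3.07580135e-01,  1.50768221e+00,  2.26142559e-06,
        1.32837423e+00, -7.35066603e-02]), 'joint_vel': array([-0.0006097 , -0.00102934, -0.00112202,  0.00110639, -0.00026458,
        0.00093837]), 'joint_efforts': array([ 3.51009963e-03, -4.57546878e+01, -2.51913285e+01,  2.28476806e-04,
        1.33953133e-02, -1.16622061e-05]), 'position': array([0.19787808, 0.53914013, 0.23037361]), 'ee_rot': array([-0.54967572, -3.09261513,  0.00310989]), 'contact_force': array([-0.25039117,  0.21413372, -0.10801976]), 'ft_torque': array([-0.02858277,  0.00629704, -0.02111053]), 'finger_force': 0.0, 'opening': 0.08555130770738804}
scene [[377.0, 0.0, 256.0], [0.0, 377.0, 192.7], [0.0, 0.0, 1.0]] [-0.00465979  0.          0.          0.          0.        ] [[-0.774, -0.319, 0.547, -0.26], [-0.633, 0.384, -0.672, 1.063], [0.005, -0.867, -0.499, 0.765], [0.0, 0.0, 0.0, 1.0]]
clip_a [([304.0, 178.0], 0.76), ([151.0, 254.0], 0.75), ([289.0, 183.0], 0.67), ([336.0, 164.0], 0.62), ([283.0, 204.0], 0.17)]
board [([282.0, 204.0], 0.76)]
holder [([2
[... 459 characters left out ...]
[([262.0, 208.0], 0.84)]
holder [([209.0, 172.0], 0.82)]
tape_measure [([284.0, 180.0], 0.64)]
{'camera_matrix': array([[311.11098011,   0.        , 257.84401699],
       [  0.        , 311.11098011, 191.63717919],
       [  0.        ,   0.        ,   1.        ]]), 'D': array([-0.01890068,  0.        ,  0.        ,  0.        ,  0.        ]), 'hand_eye': array([[-1.05100484e-03, -9.49404755e-01, -3.14053351e-01,
         8.17300065e-02],
       [ 9.99999320e-01, -8.38953198e-04, -8.10365400e-04,
         1.37780756e-04],
       [ 5.05888701e-04, -3.14053989e-01,  9.49404990e-01,
        -1.42975241e-01],
       [ 0.00000000e+00,  0.00000000e+00,  0.00000000e+00,
         1.00000000e+00]])}
```

View pics/scene0.png

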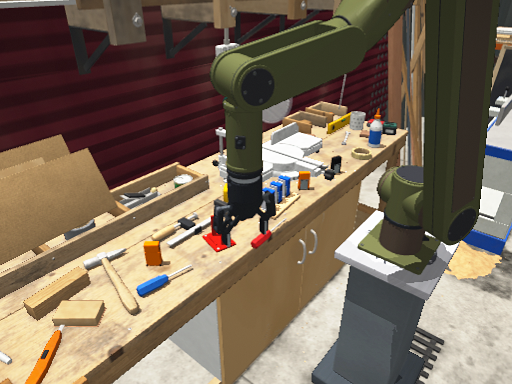

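View pics/side0.png

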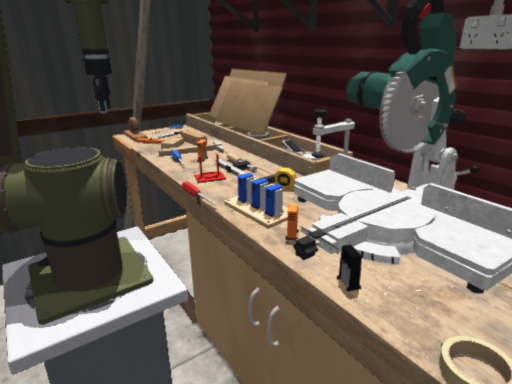

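The side view shows three blue clips at about (242,187), (256,193) and (270,200), the holder at (209,172) and the tape at (284,180). The orange ones at (292,222) and (201,150) and the black one at (349,269) are look-alikes. The scene view agrees, though the arm covers part of it.

```bash
cat > h.py <<'E'
from bench import r
import cv2,numpy as np
from scipy.spatial.transform import Rotation as R
def camT(n,s=None):
    c=r.calibration(n)
    if "T" in c: return c,c["T"]
    s=s or r.observe(); T=np.eye(4);T[:3,:3]=R.from_rotvec(s["ee_rot"]).as_matrix();T[:3,3]=s["position"]
    return c,T@c["hand_eye"]
def ray(c,T,px,z):
    u=cv2.undistortPoints(np.array(px,float).reshape(-1,1,2),c["camera_matrix"],c["D"]).reshape(-1,2)
    d=np.c_[u,np.ones(len(u))]@T[:3,:3].T; o=T[:3,3]
    return o+d*((z-o[2])/d[:,2])[:,None]
def proj(c,T,P):
    Ti=np.linalg.inv(T);return cv2.projectPoints(np.array(P,float),cv2.Rodrigues(Ti[:3,:3])[0],Ti[:3,3],c["camera_matrix"],c["D"])[0].reshape(-1,2)
def plan(goal,yaw):
    """shift in tool axes/30mm, and turn/10deg, to reach goal TCP pointing down with tool y at world angle yaw (mod pi)"""
    s=r.observe();M=R.from_rotvec(s["ee_rot"])
    y=np.array([np.cos(yaw),np.sin(yaw),0]); best=None
    for sg in(1,-1):
        yy=y*sg;z=np.array([0,0,-1.]);G=R.from_matrix(np.c_[np.cross(yy,z),yy,z])
        v=(M.inv()*G).as_rotvec()
        if best is None or np.linalg.norm(v)<np.linalg.norm(best):best=v
    print("shift",np.round(M.inv().apply(np.array(goal)-s["position"])/.03,2),"turn",np.round(np.degrees(best)/10,2),"q6",s["joint_pos"][5])
E
python3 - <<'E'
from h import *
c,T=camT("side")
print(ray(c,T,[[242,187],[256,193],[270,200],[292,222],[201,150]],.05).round(3)); print(ray(c,T,[[262,208],[209,174]],.01).round(3),ray(c,T,[284,180],.03).round(3))
E
```

```text
[[ 0.453  0.112  0.05 ]
 [ 0.461  0.051  0.05 ]
 [ 0.465 -0.01   0.05 ]
 [ 0.434 -0.142  0.05 ]
 [ 0.524  0.525  0.05 ]]
[[0.466 0.029 0.01 ]
 [0.472 0.363 0.01 ]] [[0.619 0.122 0.03 ]]
```

```bash
python3 -c "
from h import *
plan([.46,.2,.33],np.pi/2)"
```

```text
shift [-12.1   -7.62  -3.29] turn [-0.   -0.   -2.02] q6 -0.07352364570280942
```

>>> arm_command([
  [[-1.5,-0.9,-1.0,0,0,-0.3],[-3.0,-1.8,-2.0,0,0,-0.7],[-4.5,-2.8,-3.3,0,0,-1.1],[-6.2,-3.8,-3.3,0,0,-1.5],[-7.8,-4.8,-3.3,0,0,-2.0]],
])

```text
t: 1.12
position: [0.3696, 0.3227, 0.3315]
ee_rot: [-0.0, 3.139, 0.002]
contact_force: [0.2, -0.3, -0.5]
opening: 0.0852
finger_force: 0.0
```

>>> arm_command([
  [[-2.5,-0.7,0,0,0,0],[-4.0,-1.2,0,0,0,0],[-5.1,-1.25,0,0,0,0],[-5.1,-1.25,0,0,0,0],[-5.1,-1.25,0,0,0,0]],
])

```text
t: 1.75
position: [0.5204, 0.286, 0.33]
ee_rot: [-0.004, -3.14, 0.0]
contact_force: [0.0, 0.6, 1.0]
opening: 0.0855
finger_force: 0.0
```

>>> arm_command([
  [[1,-1.5,0,0,0,0],[2,-2.9,0,0,0,0],[2,-2.9,0,0,0,0],[2,-2.9,0,0,0,0],[2,-2.9,0,0,0,0]],
])

```text
t: 2.38
position: [0.4613, 0.2003, 0.3306]
ee_rot: [0.002, 3.141, 0.001]
contact_force: [-0.7, 0.1, 0.5]
opening: 0.0852
finger_force: 0.0
```

```bash
python3 - <<'E'
from h import *
s=r.observe();im=r.snapshot("wrist");cv2.imwrite("pics/w1.png",im[:,:,::-1])
c,T=camT("wrist",s);np.save("pics/w1T.npy",T)
for k,z in(("clip_a",.06),("board",.012),("holder",.01),("tape_measure",.05)):
    for d in r.spot_in("wrist",k):print(k,np.round(d["point"]),round(d["p"],2),ray(c,T,d["point"],z).round(3))
E
```

```text
clip_a [145. 158.] 0.86 [[0.468 0.048 0.06 ]]
clip_a [ 29. 146.] 0.86 [[ 0.451 -0.108  0.06 ]]
clip_a [187. 151.] 0.77 [[0.459 0.105 0.06 ]]
clip_a [101. 167.] 0.6 [[ 0.481 -0.015  0.06 ]]
clip_a [494. 200.] 0.59 [[0.53  0.538 0.06 ]]
board [160. 139.] 0.91 [[0.45  0.055 0.012]]
board [145. 158.] 0.19 [[0.478 0.03  0.012]]
holder [365. 150.] 0.59 [[0.467 0.361 0.01 ]]
tape_measure [215. 255.] 0.95 [[0.622 0.134 0.05 ]]
```

View pics/w1.png

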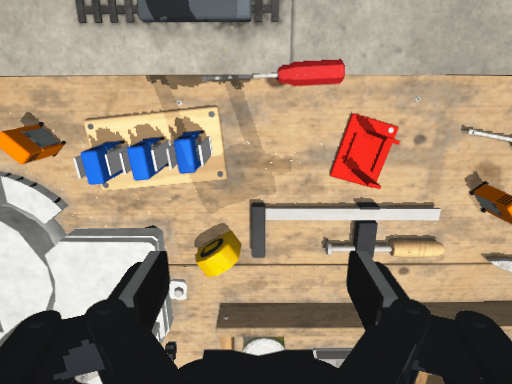

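Board corners are near (86,119), (218,107) and (226,178), with the three blue clips on it. The holder is at (365,150), turned about 70°, and the tape is at (219,253). I'll move closer.

>>> arm_command([
  [[0,-1.5,0.8,0,0,0],[0,-3,1.6,0,0,0],[0.3,-4.5,2.4,0,0,0],[0.3,-5,2.6,0,0,0],[0.3,-5,2.6,0,0,0]],
])

```text
t: 3.25
position: [0.4519, 0.0489, 0.2522]
ee_rot: [-0.008, -3.141, -0.001]
contact_force: [-0.3, -0.7, 0.5]
opening: 0.0851
finger_force: 0.0
```

```bash
cat > fit.py <<'E'
from h import *
from scipy.optimize import minimize
def hullmask(c,T,boxes,pose):
    m=np.zeros((384,512),np.uint8);ca,sa=np.cos(pose[2]),np.sin(pose[2])
    for x0,x1,y0,y1,z0,z1 in boxes:
        P=np.array([(x,y,z) for x in(x0,x1) for y in(y0,y1) for z in(z0,z1)])
        W=np.c_[pose[0]+ca*P[:,0]-sa*P[:,1],pose[1]+sa*P[:,0]+ca*P[:,1],P[:,2]]
        p=proj(c,T,W);cv2.fillConvexPoly(m,cv2.convexHull((p*16).astype(np.int32)),1,shift=4)
    return m>0
def fit(c,T,boxes,mask,p0,valid=None):
    v=np.ones_like(mask) if valid is None else valid
    def f(q):
        m=hullmask(c,T,boxes,np.array(q)*[.01,.01,.1])&v;return 1-(m&mask).sum()/max(1,(m|(mask&v)).sum())
    q0=np.array(p0)/[.01,.01,.1];best=None
    for k in range(3):
        o=minimize(f,q0,method="Nelder-Mead",options=dict(initial_simplex=np.r_[[q0],q0+np.eye(3)*(2,1,.5)[k]],xatol=.005,fatol=1e-5));q0=o.x
    return q0*[.01,.01,.1],1-o.fun
def clipbox(z=0): return [(-.022,.022,-.011,.011,z+.0,z+.078)]
E
python3 - <<'E'
from fit import *
s=r.observe();im=r.snapshot("wrist");c,T=camT("wrist",s)
cv2.imwrite("pics/w2.png",im[:,:,::-1])
np.save("pics/w2T.npy",T)
for d in r.cut_out("wrist","clip_a"):
    m=d["region"];p=ray(c,T,d["point"],.06)[0]
    b=im[m].mean(0)
    if b[2]>b[0]+30:
        print(np.round(d["point"]),round(d["p"],2),m.sum(),p.round(3),b.round())
        cv2.imwrite("pics/m%d.png"%d["point"][0],m*255)
for d in r.cut_out("wrist","board")[:1]: print(d["p"],d["region"].sum());cv2.imwrite("pics/mb.png",d["region"]*255)
E
```

```text
[205. 186.] 0.88 1429 [ 0.474 -0.01   0.06 ] [ 35.  80. 155.]
[310. 169.] 0.85 1436 [0.455 0.106 0.06 ] [ 44.  93. 167.]
[258. 181.] 0.82 1154 [0.469 0.049 0.06 ] [ 42.  92. 173.]
0.96 9582[ WARN:0@1.588] global loadsave.cpp:1063 imwrite_ Unsupported depth image for selected encoder is fallbacked to CV_8U.
```

View pics/w2.png

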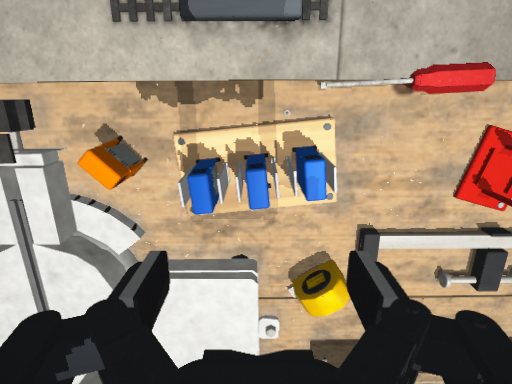

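The board has its near edge from (175,131) to (334,118), with clips at (205,186), (258,181) and (310,169). The tape is at (318,288), beyond the board.

```bash
python3 - <<'E'
from fit import *
im=cv2.imread("pics/w2.png")[:,:,::-1].astype(int);c=r.calibration("wrist");T=np.load("pics/w2T.npy")
m=(im[:,:,2]>im[:,:,0]+40)&(im[:,:,2]>90);m[:,:170]=0;m[:,350:]=0;m[:130]=0;m[225:]=0
cl=lambda y:(-.022,.022,y-.011,y+.011,.012+.02,.09)
p,i=fit(c,T,[cl(-.06),cl(0),cl(.06)],m,[.465,.048,.08]);print("clips",p.round(4),i,m.sum())
for y,lo,hi in((-.06,170,228),(0,236,275),(.06,285,345)):
    mm=m.copy();mm[:,:lo]=0;mm[:,hi:]=0
    q,i=fit(c,T,[cl(0)],mm,[p[0]-np.sin(p[2])*y,p[1]+np.cos(p[2])*y,p[2]]);print(y,q.round(4),i, "model",(p[0]-np.sin(p[2])*y).round(4),(p[1]+np.cos(p[2])*y).round(4))
o=im[:,:,::-1].astype(np.uint8).copy()
for b in [(-.055,.055,-.1,.1,0,.012),cl(-.06),cl(0),cl(.06)]:
    k=hullmask(c,T,[b],p).astype(np.uint8);cv2.drawContours(o,cv2.findContours(k,0,1)[0],-1,(0,0,255),1)
cv2.imwrite("pics/o2.png",cv2.resize(o[90:240,140:360],None,fx=3,fy=3))
plan([p[0],p[1],.19],p[2])
E
```

```text
clips [0.4661 0.0486 0.1146] 0.7149080348499516 2984
-0.06 [ 0.4728 -0.0111  0.0241] 0.7606779661016949 model 0.473 -0.011
0 [0.4675 0.0488 0.0872] 0.7389455782312925 model 0.4661 0.0486
0.06 [0.4585 0.1081 0.1598] 0.7070200573065902 model 0.4592 0.1082
shift [-0.44 -0.06  2.11] turn [0.01 0.01 8.33] q6 -1.5518373737764317
```

View pics/o2.png

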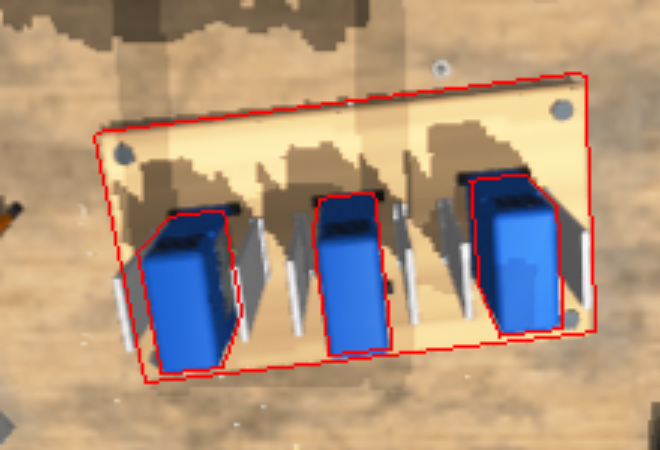

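>>> arm_command([
  [[-0.1,0,0.6,0,0,1.0],[-0.2,0,1.2,0,0,2.0],[-0.3,0,1.8,0,0,3.0],[-0.4,0,2.4,0,0,4.0],[-0.44,-0.06,3.0,0,0,5.0]],
], gripper=1)

```text
t: 4.03
position: [0.4661, 0.0489, 0.1626]
ee_rot: [1.336, 2.841, 0.002]
contact_force: [-0.7, 1.0, -0.5]
opening: 0.0857
finger_force: 0.0
```

>>> arm_command([
  [[0,0,0.5,0,0,1.0],[0,0,1.0,0,0,2.0],[0,0,1.0,0,0,3.0],[0,0,1.0,0,0,3.3],[0,0,1.0,0,0,3.3]],
])

```text
t: 4.65
position: [0.4657, 0.0486, 0.1329]
ee_rot: [2.082, 2.352, 0.002]
contact_force: [-0.4, 0.1, -1.1]
opening: 0.0859
finger_force: 0.0
```

```bash
python3 -c "
from h import *
plan([.4664,.0486,.052],.1146);s=r.observe();print(s['position'],s['joint_pos'])"
```

```text
shift [-0.    0.02  2.7 ] turn [ 0.01 -0.    0.04] q6 -0.10849398489588033
[0.46572561 0.04859465 0.13287096] [ 1.34589232e-02  2.64477540e-01  1.86070032e+00  3.87815179e-04
  1.01474546e+00 -1.08493985e-01]
```

>>> arm_command([
  [[0,0,0.7,0,0,0],[0,0,1.4,0,0,0],[0,0,2.1,0,0,0],[0,0,2.7,0,0,0],[0,0,2.7,0,0,0]],
])

```text
t: 5.28
position: [0.4642, 0.048, 0.0506]
ee_rot: [-2.082, -2.351, 0.002]
contact_force: [0.2, 0.3, 0.3]
opening: 0.0859
finger_force: 0.0
```

>>> arm_command([
  [[0,0,0,0,0,0],[0,0,0,0,0,0],[0,0,0,0,0,0],[0,0,0,0,0,0],[0,0,0,0,0,0]],
], gripper=-1)

```text
t: 5.9
position: [0.4693, 0.0477, 0.0532]
ee_rot: [2.081, 2.345, 0.01]
contact_force: [5.5, 1.4, 5.5]
opening: 0.0433
finger_force: 61.0
```

>>> arm_command([
  [[0,0,-0.03,0,0,0],[0,0,-0.06,0,0,0],[0,0,-0.1,0,0,0],[0,0,-0.1,0,0,0],[0,0,-0.1,0,0,0]],
])

```text
t: 6.52
position: [0.4677, 0.0476, 0.0548]
ee_rot: [2.083, 2.347, 0.006]
contact_force: [5.9, 1.3, -6.1]
opening: 0.0437
finger_force: 61.8
```

>>> arm_command([
  [[0,0,-0.03,0,0,0],[0,0,-0.05,0,0,0],[0,0,-0.05,0,0,0],[0,0,-0.05,0,0,0],[0,0,-0.05,0,0,0]],
])

```text
t: 7.15
position: [0.4668, 0.0475, 0.0559]
ee_rot: [2.084, 2.348, 0.005]
contact_force: [5.4, 1.0, -8.9]
opening: 0.0436
finger_force: 61.9
```

>>> arm_command([
  [[0,0,0.05,0,0,0],[0,0,0.1,0,0,0],[0,0,0.13,0,0,0],[0,0,0.13,0,0,0],[0,0,0.13,0,0,0]],
])

```text
t: 7.78
position: [0.4665, 0.0475, 0.0536]
ee_rot: [2.083, 2.347, 0.005]
contact_force: [1.7, 0.8, 9.0]
opening: 0.0436
finger_force: 63.9
```

>>> arm_command([
  [[0,0,0,0,0,0],[0,0,0,0,0,0],[0,0,0,0,0,0],[0,0,-0.5,0,0,0],[0,0,-1.5,0,0,0]],
], gripper=1)

```text
t: 8.4
position: [0.4629, 0.0473, 0.0961]
ee_rot: [-2.083, -2.348, 0.005]
contact_force: [0.4, 0.9, 0.4]
opening: 0.0853
finger_force: 0.0
```

```bash
python3 -c "
from h import *
plan([.4598,.1082,.13],.1146);plan([.4738,-.011,.13],.1146);s=r.observe();print(s['position'],s['contact_force'])"
```

```text
shift [ 2.03  0.13 -1.13] turn [-0.03 -0.    0.03] q6 -0.10828710582973215
shift [-1.97  0.12 -1.13] turn [-0.03 -0.    0.03] q6 -0.10828710582973215
[0.46294892 0.04734844 0.09606491] [0.44352482 0.86929227 0.44181136]
```

>>> arm_command([
  [[0,0,-0.6,0,0,0],[0.7,0.1,-1.0,0,0,0],[1.4,0.2,-1.0,0,0,0],[2.03,0.2,-1.0,0,0,0],[2.03,0.2,-1.0,0,0,0]],
])

```text
t: 9.02
position: [0.4628, 0.1093, 0.1266]
ee_rot: [-2.082, -2.352, 0.001]
contact_force: [-0.6, 0.1, -0.1]
opening: 0.0855
finger_force: 0.0
```

>>> arm_command([
  [[0,0,0.7,0,0,0],[0,0,1.4,0,0,0],[0,0,2.0,0,0,0],[0,0,2.45,0,0,0],[0,0,2.45,0,0,0]],
])

```text
t: 9.65
position: [0.4625, 0.108, 0.0525]
ee_rot: [-2.084, -2.349, 0.003]
contact_force: [-0.5, -0.3, 0.7]
opening: 0.0859
finger_force: 0.0
```

>>> arm_command([
  [[0,0,0,0,0,0],[0,0,0,0,0,0],[0,0,0,0,0,0],[0,0,0,0,0,0],[0,0,0,0,0,0]],
], gripper=-1)

```text
t: 10.28
position: [0.4632, 0.1085, 0.0541]
ee_rot: [2.085, 2.35, 0.0]
contact_force: [-3.2, -0.8, 5.2]
opening: 0.0436
finger_force: 61.4
```

>>> arm_command([
  [[0,0,-0.03,0,0,0],[0,0,-0.06,0,0,0],[0,0,-0.1,0,0,0],[0,0,-0.1,0,0,0],[0,0,-0.1,0,0,0]],
])

```text
t: 10.9
position: [0.4633, 0.1085, 0.0564]
ee_rot: [-2.085, -2.35, 0.0]
contact_force: [-0.8, -1.3, -2.0]
opening: 0.0434
finger_force: 61.0
```

>>> arm_command([
  [[0,0,-0.03,0,0,0],[0,0,-0.06,0,0,0],[0,0,-0.08,0,0,0],[0,0,-0.08,0,0,0],[0,0,-0.08,0,0,0]],
])

```text
t: 11.52
position: [0.4634, 0.1086, 0.0589]
ee_rot: [2.085, 2.35, 0.0]
contact_force: [0.1, -1.4, -1.5]
opening: 0.0432
finger_force: 61.0
```

>>> arm_command([
  [[0,0,-0.1,0,0,0],[0,0,-0.2,0,0,0],[0,0,-0.3,0,0,0],[0,0,-0.4,0,0,0],[0,0,-0.4,0,0,0]],
])

```text
t: 12.15
position: [0.4635, 0.1086, 0.0713]
ee_rot: [2.085, 2.35, 0.001]
contact_force: [-1.1, -0.9, 1.0]
opening: 0.0434
finger_force: 61.4
```

>>> arm_command([
  [[0,0,-0.3,0,0,0],[0,0,-0.7,0,0,0],[0,0,-1.3,0,0,0],[0,0,-1.9,0,0,0],[0,0,-2.5,0,0,0]],
])

```text
t: 12.78
position: [0.4637, 0.1089, 0.1475]
ee_rot: [2.084, 2.35, 0.002]
contact_force: [-0.5, 0.2, -1.7]
opening: 0.044
finger_force: 61.0
```

```bash
python3 - <<'E'
from h import *
a=r.snapshot("side")[130:250,180:330];s=r.observe();b=r.snapshot("wrist")
cv2.imwrite("pics/s3.png",np.vstack([cv2.resize(a,(640,512)),])[:,:,::-1]);cv2.imwrite("pics/w3.png",b[:,:,::-1]);np.save("pics/w3T.npy",camT("wrist",s)[1]);print(s["position"],s["opening"],s["contact_force"])
E
```

```text
[0.46528293 0.10913169 0.14956241] 0.04349632085238095 [ 0.93289078 -0.50910569  0.71417745]
```

View pics/s3.png

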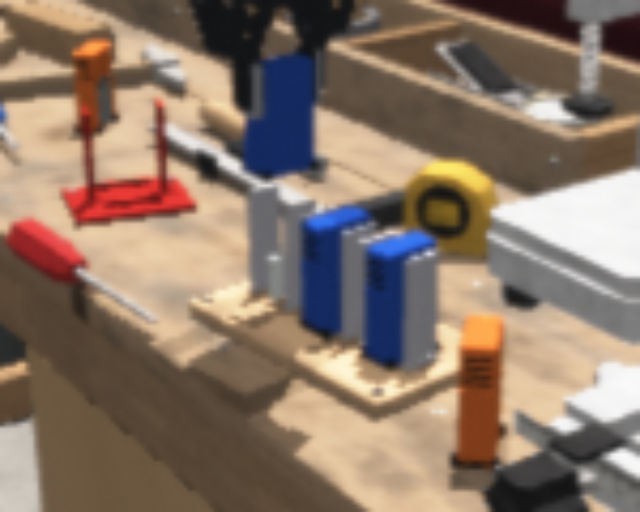

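The weak clip is out and held upright in the gripper, and the other two are still seated. Next I'll set it on bare bench between the board and the holder.

>>> arm_command([
  [[0.9,-0.1,0,0,0,0],[1.9,-0.2,0,0,0,0],[2.9,-0.3,0.4,0,0,0],[3.9,-0.4,1.2,0,0,0],[3.9,-0.4,2.0,0,0,0]],
])

```text
t: 13.5
position: [0.4373, 0.2254, 0.0853]
ee_rot: [-2.082, -2.353, -0.003]
contact_force: [0.1, 0.8, -1.2]
opening: 0.0438
finger_force: 61.0
```

>>> arm_command([
  [[0,0,0.5,0,0,0],[0,0,0.9,0,0,0],[0,0,1.2,0,0,0],[0,0,1.3,0,0,0],[0,0,1.3,0,0,0]],
])

```text
t: 14.12
position: [0.4377, 0.2233, 0.0469]
ee_rot: [2.085, 2.35, 0.0]
contact_force: [0.3, 0.1, -1.3]
opening: 0.0433
finger_force: 61.0
```

>>> arm_command([
  [[0,0,0.04,0,0,0],[0,0,0.08,0,0,0],[0,0,0.12,0,0,0],[0,0,0.15,0,0,0],[0,0,0.15,0,0,0]],
])

```text
t: 14.75
position: [0.4375, 0.2233, 0.0423]
ee_rot: [-2.085, -2.35, 0.0]
contact_force: [-0.3, -0.6, -1.1]
opening: 0.0438
finger_force: 61.0
```

>>> arm_command([
  [[0,0,0.03,0,0,0],[0,0,0.06,0,0,0],[0,0,0.09,0,0,0],[0,0,0.09,0,0,0],[0,0,0.09,0,0,0]],
])

```text
t: 15.38
position: [0.4374, 0.2235, 0.0419]
ee_rot: [2.085, 2.35, 0.002]
contact_force: [-5.4, -1.3, 21.8]
opening: 0.0435
finger_force: 62.2
```

>>> arm_command([
  [[0,0,-0.04,0,0,0],[0,0,-0.07,0,0,0],[0,0,-0.07,0,0,0],[0,0,-0.07,0,0,0],[0,0,-0.07,0,0,0]],
])

```text
t: 16.0
position: [0.4375, 0.2234, 0.0421]
ee_rot: [-2.085, -2.35, -0.0]
contact_force: [-2.3, -1.1, 7.6]
opening: 0.0432
finger_force: 61.7
```

>>> arm_command([
  [[0,0,0,0,0,0],[0,0,0,0,0,0],[0,0,0,0,0,0],[0,0,-0.1,0,0,0],[0,0,-0.6,0,0,0]],
], gripper=1)

```text
t: 16.62
position: [0.4367, 0.223, 0.0592]
ee_rot: [-2.084, -2.349, 0.003]
contact_force: [0.5, 0.5, 0.6]
opening: 0.0851
finger_force: 0.0
```

>>> arm_command([
  [[0,0,-1.0,0,0,0],[0,0,-2.0,0,0,0],[0,0,-3.0,0,0,0],[0,0,-4.0,0,0,0],[0,0,-4.0,0,0,0]],
])

```text
t: 17.25
position: [0.4393, 0.2241, 0.1822]
ee_rot: [2.083, 2.348, 0.008]
contact_force: [0.7, 0.8, 0.0]
opening: 0.0853
finger_force: 0.0
```

```bash
python3 -c "
from h import *
s=r.observe();print(s['position'],s['opening'])
plan([.415,.29,.23],.1146+np.pi/2)"
```

```text
[0.43928518 0.22405274 0.18221999] 0.08531785933987082
shift [ 2.28 -0.53 -1.59] turn [ 0.03  0.02 -8.97] q6 0.266493387737628
```

>>> arm_command([
  [[0.4,-0.1,-0.4,0,0,-1.0],[0.9,-0.2,-0.8,0,0,-2.0],[1.4,-0.3,-1.2,0,0,-3.0],[1.9,-0.4,-1.6,0,0,-4.0],[2.3,-0.5,-1.6,0,0,-5.0]],
])

```text
t: 17.88
position: [0.4142, 0.2906, 0.2275]
ee_rot: [0.887, 3.014, 0.0]
contact_force: [0.5, 0.0, 0.2]
opening: 0.0852
finger_force: 0.0
```

>>> arm_command([
  [[0,0,0,0,0,-1.0],[0,0,0,0,0,-2.0],[0,0,0,0,0,-3.0],[0,0,0,0,0,-4.0],[0,0,0,0,0,-4.0]],
])

```text
t: 18.5
position: [0.4138, 0.2897, 0.2266]
ee_rot: [0.184, -3.134, 0.002]
contact_force: [-0.4, 0.7, -0.9]
opening: 0.0856
finger_force: 0.0
```

```bash
python3 - <<'E'
from fit import *
for i in range(2): r.snapshot("scene")
s=r.observe();im=r.snapshot("wrist");cv2.imwrite("pics/w4.png",im[:,:,::-1]);c,T=camT("wrist",s);np.save("pics/w4T.npy",T);print(s["position"],s["joint_vel"].round(3))
for n in("clip_a","holder"):
    for d in r.spot_in("wrist",n):print(n,np.round(d["point"]),round(d["p"],2),ray(c,T,d["point"],.05 if n=="clip_a" else .01).round(3))
E
```

```text
[0.41397993 0.28979767 0.2269467 ] [-0.001 -0.003 -0.006  0.     0.001 -0.009]
clip_a [192. 185.] 0.89 [[0.439 0.222 0.05 ]]
clip_a [461. 289.] 0.79 [[0.533 0.554 0.05 ]]
clip_a [ 20. 187.] 0.74 [[0.462 0.034 0.05 ]]
clip_a [  7. 169.] 0.53 [[0.443 0.023 0.05 ]]
holder [310. 214.] 0.8 [[0.472 0.362 0.01 ]]
```

View pics/w4.png

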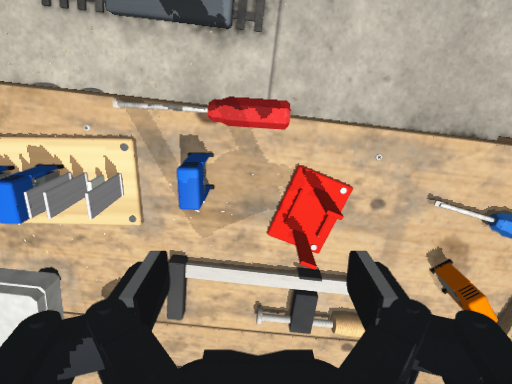

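The clip stands on the bench at (192,183) and the holder is at (310,210), long axis from upper right to lower left. The clamp bar lies beyond both.

```bash
python3 - <<'E'
from fit import *
im=cv2.imread("pics/w4.png")[:,:,::-1].astype(int);c=r.calibration("wrist");T=np.load("pics/w4T.npy")
m=(im[:,:,0]>2*im[:,:,1]+20)&(im[:,:,0]>2*im[:,:,2]+20)&(im[:,:,0]>70);m[:150]=0;m[280:]=0;m[:,:255]=0;m[:,370:]=0
print(m.sum())
H=[(-.05,.05,-.0375,.0375,0,.008),(.028,.034,-.009,.009,0,.086),(-.034,-.028,-.009,.009,0,.086)]
res=[fit(c,T,H,m,[.465,.362,a]) for a in np.arange(-1.5,1.6,.3)]
for q,i in sorted(res,key=lambda t:-t[1])[:4]:print("holder",q.round(4),round(i,3))
h=max(res,key=lambda t:t[1])[0]
b=(im[:,:,2]>im[:,:,0]+40)&(im[:,:,2]>60);b[:140]=0;b[225:]=0;b[:,:165]=0;b[:,225:]=0
C=[(-.022,.022,-.011,.011,.03,.078)]
k,i=fit(c,T,C,b,[.438,.2235,.1146]);print("clip",k.round(4),i)
o=im[:,:,::-1].astype(np.uint8).copy()
for B,p in [(x,h) for x in H]+[(C[0],k)]:
    kk=hullmask(c,T,[B],p).astype(np.uint8);cv2.drawContours(o,cv2.findContours(kk,0,1)[0],-1,(0,255,0),1)
cv2.imwrite("pics/o4.png",cv2.resize(o[140:280,160:370],None,fx=3.5,fy=3.5))
E
```

```text
4583
holder [ 0.4713  0.3614 -0.2828] 0.904
holder [0.4713 0.3608 2.8651] 0.904
holder [ 0.4716  0.3621 -0.2759] 0.903
holder [ 0.4713  0.3614 -0.2829] 0.903
clip [0.4322 0.2237 0.0331] 0.8015075376884422
```

View pics/o4.png

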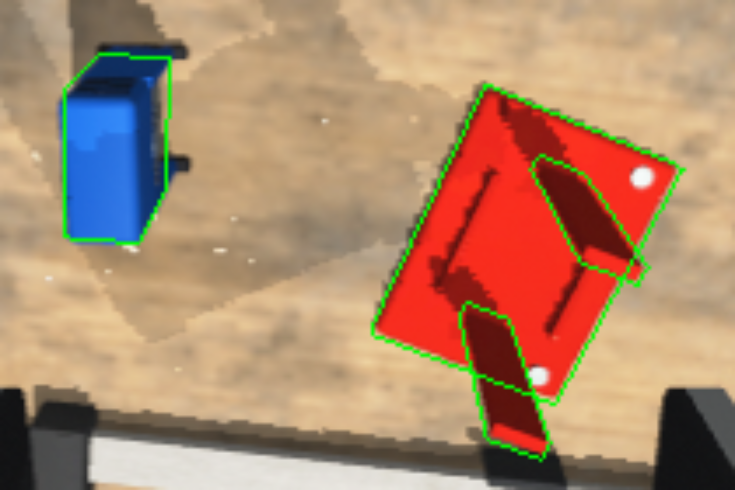

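```bash
python3 -c "
from h import *
plan([.4373,.2234,.047],.1146+np.pi/2)"
```

```text
shift [-0.51 -2.29  6.01] turn [-0.   -0.    0.02] q6 -1.1615255486657756
```

>>> arm_command([
  [[-0.2,-0.8,0.6,0,0,0],[-0.4,-1.6,1.2,0,0,0],[-0.51,-2.29,1.9,0,0,0],[-0.51,-2.29,2.9,0,0,0],[-0.51,-2.29,2.9,0,0,0]],
])

```text
t: 19.38
position: [0.436, 0.2226, 0.139]
ee_rot: [0.185, -3.131, 0.003]
contact_force: [-0.4, 0.8, 0.9]
opening: 0.0855
finger_force: 0.0
```

```bash
python3 -c "
from h import *
plan([.4373,.2234,.047],.1146+np.pi/2)"
```

```text
shift [-0.06  0.03  3.07] turn [-0.01 -0.03  0.02] q6 -1.3029644517975405
```

>>> arm_command([
  [[0,0.02,0.8,0,0,0],[0,0.02,1.6,0,0,0],[0,0.02,2.4,0,0,0],[0,0.02,3.05,0,0,0],[0,0.02,3.05,0,0,0]],
])

```text
t: 20.0
position: [0.4375, 0.2245, 0.0491]
ee_rot: [0.188, -3.135, 0.001]
contact_force: [-0.1, -0.5, 0.2]
opening: 0.0857
finger_force: 0.0
```

>>> arm_command([
  [[0,0,0,0,0,0],[0,0,0,0,0,0],[0,0,0,0,0,0],[0,0,0,0,0,0],[0,0,0,0,0,0]],
], gripper=-1)

```text
t: 20.62
position: [0.4381, 0.2244, 0.0498]
ee_rot: [-0.187, 3.135, 0.0]
contact_force: [-0.5, -1.5, 6.8]
opening: 0.0214
finger_force: 62.2
```

>>> arm_command([
  [[0,0,0,0,0,0],[0,0,-0.3,0,0,0],[0,0,-0.6,0,0,0],[0,0,-0.8,0,0,0],[0,0,-0.8,0,0,0]],
])

```text
t: 21.25
position: [0.4381, 0.2244, 0.0739]
ee_rot: [-0.187, 3.135, 0.001]
contact_force: [0.2, -0.4, -0.1]
opening: 0.0208
finger_force: 61.5
```

>>> arm_command([
  [[0,0,-0.7,0,0,0],[0,0,-1.5,0,0,0],[0,0,-2.3,0,0,0],[0,0,-3.0,0,0,0],[0,0,-3.0,0,0,0]],
])

```text
t: 21.88
position: [0.4388, 0.2247, 0.1644]
ee_rot: [-0.187, 3.133, 0.002]
contact_force: [-0.0, -1.0, -1.5]
opening: 0.0211
finger_force: 61.5
```

```bash
python3 -c "
from h import *
plan([.4715,.3613,.165],-.28+np.pi/2);s=r.observe();print(s['position'],s['opening'])"
```

```text
shift [-1.63  4.39 -0.01] turn [0.01 0.02 2.29] q6 -1.3026544387940615
[0.43878391 0.22473295 0.1644364 ] 0.021101412687460706
```

>>> arm_command([
  [[-0.4,1.1,0,0,0,0.6],[-0.8,2.2,0,0,0,1.2],[-1.2,3.3,0,0,0,1.8],[-1.63,4.39,0,0,0,2.29],[-1.63,4.39,0,0,0,2.29]],
])

```text
t: 22.5
position: [0.4708, 0.3629, 0.1614]
ee_rot: [-0.436, -3.11, 0.0]
contact_force: [-0.9, -0.5, -1.8]
opening: 0.0212
finger_force: 61.6
```

```bash
python3 - <<'E'
from h import *
plan([.4715,.3613,.075],-.28+np.pi/2)
s=r.observe();im=r.snapshot("wrist");c,T=camT("wrist",s)
print(s["position"],s["joint_vel"].round(2))
o=im[:,:,::-1].copy();ca,sa=np.cos(-.2828),np.sin(-.2828)
g=np.array([[ca,-sa],[sa,ca]])
W=lambda L:np.c_[np.array(L)[:,:2]@g.T+[.4713,.3614],np.array(L)[:,2]]
for x in(.028,-.028):
    p=proj(c,T,W([(x,-.009,.086),(x,.009,.086)])).round().astype(int);cv2.line(o,p[0].tolist(),p[1].tolist(),(0,255,0),1)
cv2.imwrite("pics/w5.png",cv2.resize(o[100:384,130:400],None,fx=2,fy=2))
E
```

```text
shift [-0.04 -0.04  2.88] turn [-0.   -0.    0.01] q6 -0.7073388590714359
[0.47077263 0.36289321 0.16144062] [-0.03 -0.02  0.05 -0.02  0.03 -0.04]
```

View pics/w5.png

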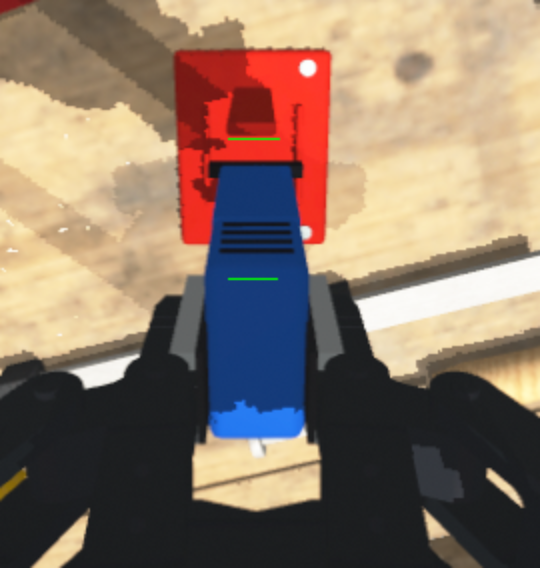

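The gripped clip is lined up over the holder. The drawn inner edges match the near plate at crop (253,138).

```bash
python3 - <<'E'
from h import *
s=r.observe();c,T=camT("wrist",s);ca,sa=np.cos(-.2828),np.sin(-.2828);u=np.array([ca,sa]);p=s["position"]
for z in(p[2]-.049,p[2]+.029):
    for x in(-.022,.022): print(x,z.round(3),(proj(c,T,[[*(p[:2]+u*x),z]])[0]-[130,100])*2)
plan([.4715,.3613,.075],-.28+np.pi/2)
E
```

```text
-0.022 0.112 [256.16656613 172.38144295]
0.022 0.112 [255.67305078 294.0736249 ]
-0.022 0.19 [255.39822823 285.39307926]
0.022 0.19 [254.72340885 459.22800576]
shift [-0.05  0.02  2.88] turn [-0.01 -0.01  0.01] q6 -0.7084003906641737
```

>>> arm_command([
  [[-0.1,0,0.2,0,0,0],[-0.15,0.0,0.4,0,0,0],[-0.15,0,0.7,0,0,0],[-0.15,0,0.7,0,0,0],[-0.15,0,0.7,0,0,0]],
])

```text
t: 23.18
position: [0.4749, 0.3594, 0.1422]
ee_rot: [-0.439, -3.111, 0.0]
contact_force: [0.3, -0.4, -0.8]
opening: 0.0212
finger_force: 61.6
```

```bash
python3 - <<'E'
from h import *
s=r.observe();im=r.snapshot("wrist");c,T=camT("wrist",s);p=s["position"];print(p)
u=np.array([np.cos(-.2828),np.sin(-.2828)])
h=np.array([.4713,.3614])
for z in(.086,p[2]-.049):
  print(z,[proj(c,T,[[*(b+u*x),z]])[0].round(1).tolist() for b,x in((h,-.028),(p[:2],-.022))])
a=cv2.resize(im[120:240,190:320],None,fx=5,fy=5,interpolation=cv2.INTER_CUBIC);cv2.imwrite("pics/w6.png",a[:,:,::-1])
E
```

```text
[0.4748698  0.35943999 0.14220078]
0.086 [[259.2, 168.4], [257.8, 182.9]]
0.09320077534509184 [[259.3, 171.1], [257.8, 186.1]]
```

View pics/w6.png

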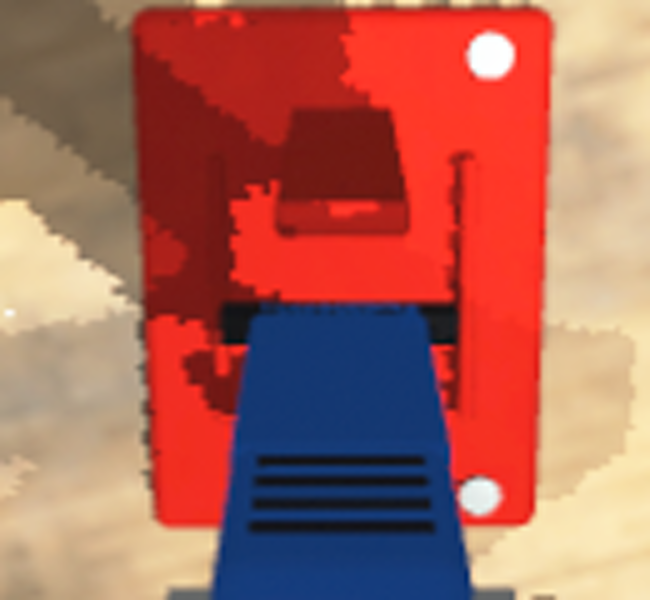

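Seen at one height, the clip-to-plate gap comes to about 7 mm against 6 mm ideal, and the sideways error is under 1 mm. The clip is clear to go down.

>>> arm_command([
  [[0.02,0.02,0.3,0,0,0],[0.02,0.02,0.7,0,0,0],[0.02,0.02,1.1,0,0,0],[0.02,0.02,1.5,0,0,0],[0.02,0.02,1.5,0,0,0]],
])

```text
t: 23.85
position: [0.4735, 0.3597, 0.0955]
ee_rot: [-0.438, -3.108, 0.003]
contact_force: [0.2, -0.2, -0.6]
opening: 0.021
finger_force: 61.6
```

>>> arm_command([
  [[0,0,0.3,0,0,0],[0,0,0.6,0,0,0],[0,0,0.9,0,0,0],[0,0,1.1,0,0,0],[0,0,1.1,0,0,0]],
])

```text
t: 24.48
position: [0.474, 0.3601, 0.0635]
ee_rot: [-0.439, -3.11, 0.001]
contact_force: [0.4, -0.8, -1.7]
opening: 0.0213
finger_force: 61.6
```

>>> arm_command([
  [[0,0,0.05,0,0,0],[0,0,0.1,0,0,0],[0,0,0.14,0,0,0],[0,0,0.14,0,0,0],[0,0,0.14,0,0,0]],
])

```text
t: 25.1
position: [0.4745, 0.3604, 0.0601]
ee_rot: [0.439, 3.111, 0.0]
contact_force: [-0.2, -1.3, -1.5]
opening: 0.0211
finger_force: 61.6
```

>>> arm_command([
  [[0,0,0.03,0,0,0],[0,0,0.06,0,0,0],[0,0,0.08,0,0,0],[0,0,0.08,0,0,0],[0,0,0.08,0,0,0]],
])

```text
t: 25.72
position: [0.4744, 0.3603, 0.0578]
ee_rot: [0.439, 3.111, 0.0]
contact_force: [-0.9, -0.7, 2.0]
opening: 0.0212
finger_force: 62.0
```

>>> arm_command([
  [[0,0,0,0,0,0],[0,0,0,0,0,0],[0,0,0,0,0,0],[0,0,0,0,0,0],[0,0,0,0,0,0]],
], gripper=1)

```text
t: 26.35
position: [0.4745, 0.3603, 0.0576]
ee_rot: [0.439, 3.111, -0.0]
contact_force: [-0.1, 0.0, 0.4]
opening: 0.0853
finger_force: 0.0
```

>>> arm_command([
  [[0,0,-0.7,0,0,0],[0,0,-1.7,0,0,0],[0,0,-3.0,0,0,0],[0,0,-4.5,0,0,0],[0.8,0,-5.5,0,0,0]],
])

```text
t: 26.98
position: [0.4532, 0.3673, 0.225]
ee_rot: [0.441, 3.107, 0.004]
contact_force: [-0.3, 0.1, -0.1]
opening: 0.085
finger_force: 0.0
```

```bash
python3 - <<'E'
from fit import *
for i in range(2): a=r.snapshot("side")
s=r.observe();im=r.snapshot("wrist");c,T=camT("wrist",s);print(s["position"],s["opening"])
H=np.array([.4713,.3614,-.2828])
b=(im[:,:,2].astype(int)>im[:,:,0]+40)&(im[:,:,2]>50)
n,l,st,ce=cv2.connectedComponentsWithStats(b.astype(np.uint8))
pc=proj(c,T,[[.4713,.3614,.06]])[0];print(pc)
k=[i for i in range(1,n) if st[i,4]>300 and abs(ce[i]-pc).max()<40];print(st[k])
q,i=fit(c,T,[(-.022,.022,-.011,.011,.038,.086)],np.isin(l,k),H)
g=np.array([[np.cos(H[2]),np.sin(H[2])],[-np.sin(H[2]),np.cos(H[2])]]);print(q.round(4),i,"local mm",(g@(q[:2]-H[:2])*1e3).round(1))
x,y=pc.astype(int);w=cv2.resize(im[max(0,y-75):y+75,max(0,x-80):x+80],(400,375));cv2.imwrite("pics/f.png",np.hstack([w,cv2.resize(a[130:250,180:300],(375,375))])[:,:,::-1])
E
```

```text
[0.45150689 0.36865192 0.22675563] 0.08516455492721633
[255.52171646 191.35874423]
[]
[ 0.4713  0.3614 -0.2828] 0.0 local mm [-0. -0.]
```

View pics/f.png

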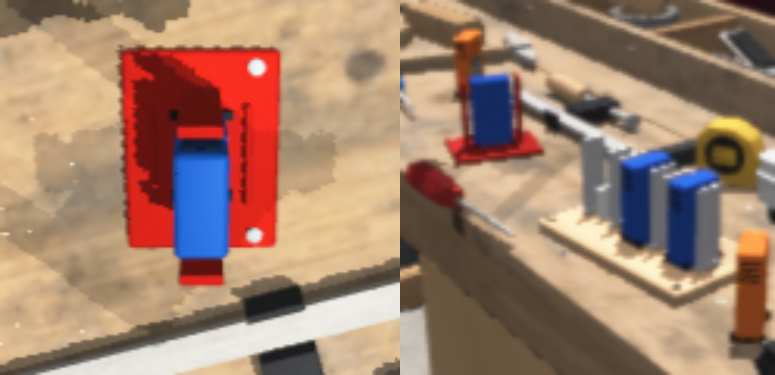

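The clip stands upright and centred between the holder's end plates, with about 2 mm of error. The two good clips are seated on the board, the tape hasn't moved and the gripper is clear.

```bash
python3 -c "
from bench import r
print(r.sign_off())"
```

```text
the job is handed in; nothing more can be done
None
```

I found the weak clip by tugging, stood it on the bare bench and let go, then took it again by its broad faces and stood it upright in the red holder, about 2 mm off centre by eye. The two good clips are still on their cards, the tape measure looks unmoved, and the job is handed in with no verdict returned.

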